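# Open the waste can under its parked funnel

### The arm

A 6-joint arm with a two-finger parallel gripper is mounted at the origin on the work surface. World frame = base frame: x ahead of the robot, y to its left, z up, the work surface at z = 0. Lengths are in m, angles in rad, forces in N, time in s.
With the tool pointing down it reaches from about 0.3 to 0.875 m from the base axis. Payload 6.4 kg.
Tool frame: the origin (TCP) lies at the centre of the arm's flange, where the gripper is bolted on; the fingertips stand 173 mm ahead of it and the grasp point (between the pads) lies 155 mm ahead of it; z points along the fingers, x is the direction in which the jaws open and shut, and the axes are right-handed (so a half turn about z gives the same grasp; the last joint's range is limited). The gripper opens to 85 mm and grips with 20 to 120 N. Pads are 22 mm wide; open, the fingers measure 114 mm over their backs; the gripper's body (76 mm by 85 mm) begins 54 mm behind the grasp point. The pads swing forward as they close: fully open they stand 13 mm farther back than shut.
Start: joints at [-1.525, 0.181, 1.607, -0, 1.354, -0.206], TCP at [0.143, -0.557, 0.405] pointing down, gripper open.
Joint ranges: [-2.99, 2.99], [-0.89, 2.07], [0.3, 2.58], [-1.14, 4.28], [0, 2.63], [-3.12, 3.12]. Speed limits (rad/s): [2.57, 2.57, 3.01, 3.14, 3.14, 3.14].

### API

Orientations are given as a unit quaternion [w, x, y, z].
In Python, from bench import ctrl gives the robot as it stands. The module is installed in compiled form; this text tells all that it offers.
- The arm moves only by the tool move_arm, never from a script. Its argument "moves" is a list of rows, each an object of numbers: "gripper": the opening in per cent of the stroke, from 0 (shut) to 100 (fully open); "x", "y", "z": the shift along the tool's x, y, z in cm; "roll": the turn about the tool's z in degrees. In form: [{"gripper": .., "x": .., "y": .., "z": .., "roll": ..}, ...]. A call has 1 to 5 rows; each row shifts and turns the commanded pose from where the row before left it, along the tool's axes as they then stand; what a row does not reach is not made up. A row lasts 1/8 s, in which the tool goes at most 62.5 mm and 10.7 degrees, less where a joint would pass 70% of its speed; a pose out of reach is approached as far as the arm can. A call is refused whole if a number of a shift passes 6.25 or a number of a turn 10.7, either way. A call with a gripper value outside its range is refused whole. The fingers move at their own pace and stop on an object; the grip force is fixed at half the most. Time passes only in rows, so rows that do not move let the fingers close. It gives the time, the measured TCP pose, the force and the opening at its end, in the units of the state.
- ctrl.get_obs(): the state, without advancing time (a new reading comes with each control period).
- ctrl.camera(name): name is "scene" or "top" or "wrist"; returns a dict with "img" (400x640x3 uint8, red, green, blue), "fx", "fy", "cx", "cy" (pixels), "world_from_camera" (4x4, takes a point from camera to world coordinates); the wrist camera has in their place "tool_from_camera" (4x4, takes a point from camera to tool coordinates, whose origin is the TCP and whose axes are the tool frame's). Camera axes: x right, y up, looking along -z (the intrinsics and any distortion apply to the point x, -y, -z); pixel columns grow to the right and rows downward; lengths in m; the calibration is good to about 2 mm. A picture is of the moment at which its call begins: read the wrist's pose just before it. There is no depth.
- ctrl.hand_in(): hands the job in, once; it reports no verdict.
The state is a dict: "time_s": time; "q": joint angles; "dq": joint speeds; "joint_efforts": joint torques, N m; "eef_pos": TCP position; "eef_rot": TCP orientation; "wrist_force": force on the tool from outside, world axes, zero at the start; "torque": the same for the moment, N m; "opening": opening from 0.0 (shut) to 1.0 (fully open).
Only numpy, scipy, OpenCV 4.12 (cv2) and the standard library are available. Lean on these libraries where they do the work, as an engineer would, in place of code of your own. Each camera call takes 0.05 s, during which the arm holds its last target. There are 200 camera calls.

### The job

The blue funnel is parked upside down over the screw cap of the white waste can. Take it off and stand it mouth down in the white tray, then unscrew the red cap until its threads let go, lift it off and lay it flat in the tray beside the funnel. Set both down rather than dropping them, leave the can standing where it is, and do not disturb the bottle, measuring glass and vials around it.

Things in the scene. Friction and masses are not known exactly. Their poses are not given: they have to be found in the camera images.
- can: white plastic waste can, full and heavy (3 to 4.5 kg), standing loose on the bench: 200 mm long (its x), 130 mm wide (its y), shoulder 172 mm high. Origin at the centre of its underside, z up. The neck is near its -x end; an arched handle (bar 19 mm thick, top 209 mm above the bench) runs lengthwise along its x from x = +3 mm to x = +95 mm, behind the neck. Can, cap and funnel lie on one another: nothing is glued.
- neck_top (a point): centre of the top rim of the can's neck, 206 mm above the can's underside, at x = -58 mm, y = 0 in the can's frame; axes as the can's. Neck 39 mm across with a coarse right-handed two-start outside thread (the cap unscrews anticlockwise seen from above, rising 11 mm a turn).
- cap_center (a point): centre (half-way up) of the red ribbed screw cap, 56 mm across, 30 mm high, closed top, 35 g, z up along its axis. Starts screwed fully home: underside 9 mm above the can's shoulder, top 5 mm above the neck's rim. It turns easily, with about 1 mm of play, and stays where it was turned to.
- cap: the same cap, origin at the centre of its open underside. It comes free after roughly one and three quarter turns (1.5 to 1.85); until then it cannot be pulled off, and a pull of more than 5 N is felt while a thread still holds.
- funnel_center (a point): centre (half-way up) of the blue plastic funnel, 102 mm high, about 50 g, hanging loose on the cap like a hat: cone with its 84 mm wide mouth down, tapering to 16 mm at 57 mm above the mouth; from there to the top a straight stem 15 mm across pointing up (45 mm long, best gripped at its middle, about 30 mm above this point). z points from mouth to stem. The cone hides the cap from above; its mouth hangs 20 mm above the can's shoulder.
- funnel: the same funnel, origin at the centre of its mouth.
- tray_in (a point): centre of the inner floor of the flat white tray, which does not move: 300 mm (its x) by 200 mm (its y) outside, walls 4 mm thick, rim 18 mm above the inner floor, floor 4 mm above the bench.
- reagent_center (a point): half-way up a loose white reagent bottle with a blue cap, 76 x 56 x 148 mm. Leave alone.
- measure_center (a point): half-way up a loose conical measuring glass on a 68 mm foot, 165 mm high. Leave alone.
- vial_a_center (a point): half-way up a loose clear sample vial with a black cap, 29 mm across, 60 mm high. Leave alone.
- vial_b_center (a point): half-way up a loose clear sample vial with a white cap, 29 mm across, 60 mm high. Leave alone.
Things that resemble listed ones, but are neither listed nor needed, are in the scene too. There is more than one size of the funnel; the job needs the smallest.

How it is judged:
On the way, in this order (a step that is already met when the one before it is completed fails the run):
1. the funnel stands mouth down in the tray, let go (x of funnel_center in the frame of tray_in between -0.125 and 0.125 m and y of funnel_center in the frame of tray_in between -0.08 and 0.08 m and z of funnel_center in the frame of tray_in between 0.046 and 0.056 m and angle between funnel_center's own z axis and vertical below 0.1 rad and contact force between the fingers and funnel below 0.05 N), for 0.2 s.
2. the cap is unscrewed and lifted clear of the neck (z of cap_center in the frame of can above 0.226 m), for 0.1 s.
At the end, for the whole second after the job is handed in: Funnel standing mouth down on the tray's floor (tilt under 0.1 rad) and cap lying flat on the tray's floor (either way up, tilt under 0.1 rad), their centres inside the tray and within 5 mm of resting height, both let go and at rest; the can upright and within 40 mm of where it stood (all of step 1 and x of cap_center in the frame of tray_in between -0.125 and 0.125 m and y of cap_center in the frame of tray_in between -0.08 and 0.08 m and z of cap_center in the frame of tray_in between 0.01 and 0.02 m and (angle between cap_center's own z axis and vertical below 0.1 rad or angle between cap_center's own z axis and vertical above 3.04 rad) and linear speed of each of funnel, cap below 0.02 m/s and contact force between the fingers and cap below 0.05 N and distance of can from where it was at the start of the episode below 0.04 m and angle between can's own z axis and vertical below 0.06 rad); the robot touches nothing.
It fails at once if the can is lifted, shoved more than 40 mm or tipped (distance of can from where it was at the start of the episode above 0.04 m or angle between can's own z axis and vertical above 0.15 rad).
It fails at once if the funnel is dropped or thrown (falls free for more than about 2 cm) (linear speed of funnel above 0.65 m/s and contact force between the fingers and funnel below 0.05 N).
It fails at once if the cap is dropped or thrown (falls free for more than about 2 cm) (linear speed of cap above 0.65 m/s and contact force between the fingers and cap below 0.05 N).
It fails at once if a bystander is shoved more than 30 mm or tipped (distance of any of reagent_center, measure_center, vial_a_center, vial_b_center from where it was at the start of the episode above 0.03 m or angle between any of reagent_center, measure_center, vial_a_center, vial_b_center's own z axis and vertical above 0.35 rad).
It also fails if it takes over 72 s, if anything falls off the work surface, if the arm or the gripper's body presses on something with over 40 N, if the wrist force passes 120 N, or if a joint passes its speed limit or range.

## Working session

There is one attempt and no reset: what is moved stays moved. The work goes in short steps, Python scripts to look and compute and a tool call to move; the robot and the scene stay as the last step left them, time stands still between calls to the robot, and variables do not carry over. Pictures are saved under pics/ and viewed, about 8 in all and at most 12, crops included, and the job is handed in when it is done.

Besides the shell and the picture viewer there is one more tool, called by a JSON object that holds its "fn" and its "kwargs", one argument or row to a line. move_arm: Moves the arm, as the interface text tells. Its arguments: {"type":"object","properties":{"moves":{"type":"array","items":{"type":"object","properties":{"gripper":{"type":"number"},"x":{"type":"number"},"y":{"type":"number"},"z":{"type":"number"},"roll":{"type":"number"}}}}},"required":["moves"]}

```bash
mkdir -p pics
cat > h.py <<'E'
import numpy as np, cv2
from scipy.spatial.transform import Rotation as R
from bench import ctrl
def snap(n,f):
    c=ctrl.camera(n); cv2.imwrite('pics/'+f,c['img'][:,:,::-1]); return c
def ray(c,u,v):
    T=np.array(c['world_from_camera']); d=np.array([(u-c['cx'])/c['fx'],-(v-c['cy'])/c['fy'],-1.]); return T[:3,3],T[:3,:3]@d
def at(c,u,v,z):
    o,d=ray(c,u,v); return o+d*(z-o[2])/d[2]
def proj(c,p):
    T=np.array(c['world_from_camera']); q=T[:3,:3].T@(np.array(p)-T[:3,3]); return c['cx']+c['fx']*q[0]/-q[2], c['cy']-c['fy']*q[1]/-q[2]
E
python3 - <<'E'
from h import *
import pickle
for n in('top','scene'):
    c=snap(n,n+'1.png'); print(n,[k for k in c],c['fx'],c['fy'],c['cx'],c['cy'],np.round(c['world_from_camera'],3).tolist()); pickle.dump(c,open(n+'.pkl','wb'))
o=ctrl.get_obs();print(o['time_s'],o['eef_pos'],R.from_quat(np.roll(o['eef_rot'],-1)).as_matrix().round(3).tolist())
E
```

```text
top ['img', 'fx', 'fy', 'cx', 'cy', 'world_from_camera'] 452.33834236668895 452.33834236668895 327.6652202630669 202.4289728167132 [[0.025, 0.992, -0.126, 0.386], [-1.0, 0.027, 0.017, -0.047], [0.02, 0.126, 0.992, 1.271], [0.0, 0.0, 0.0, 1.0]]
scene ['img', 'fx', 'fy', 'cx', 'cy', 'world_from_camera'] 423.68632884509105 423.68632884509105 319.47794910321454 194.75313866854674 [[0.617, -0.492, 0.614, 1.193], [0.786, 0.372, -0.493, -0.595], [0.015, 0.787, 0.616, 0.835], [0.0, 0.0, 0.0, 1.0]]
0.1 [ 0.14327868 -0.55663867  0.40387975] [[0.249, -0.968, -0.0], [-0.968, -0.249, 0.002], [-0.002, -0.0, -1.0]]
```

View pics/top1.png

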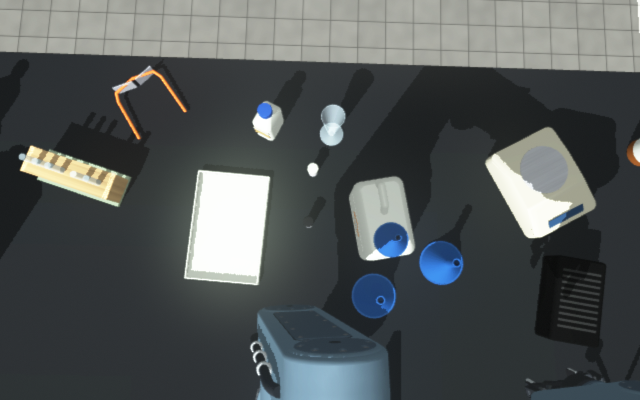

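View pics/scene1.png

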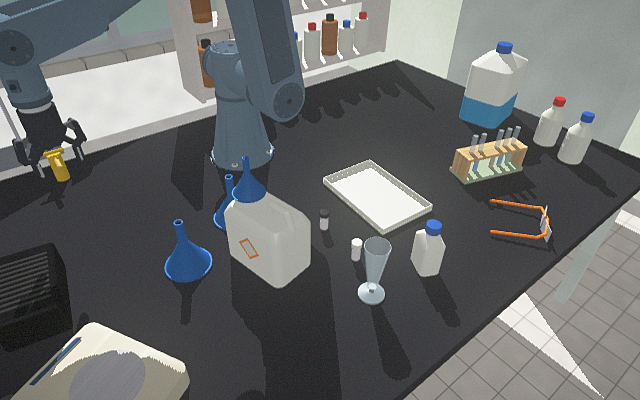

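The top view shows the can at (382,220) with the small funnel on its neck (stem at about 398,238). Two larger funnels stand at (374,296) and (441,262), and the tray is at (228,227). I'll enlarge the views to get accurate pixel positions.

Run:
```python
import cv2,numpy as np
t=cv2.imread('pics/top1.png');s=cv2.imread('pics/scene1.png')
a=cv2.resize(t[170:320,340:480],None,fx=4,fy=4,interpolation=2)[:,:400] 
a=cv2.resize(t[170:320,340:470],(390,450),interpolation=2)
b=cv2.resize(s[145:295,205:335],(390,450),interpolation=2)
for i in range(0,450,60):
    for m in(a,b): cv2.line(m,(0,i),(6,i),(0,255,255),1); cv2.line(m,(i,0),(i,6),(0,255,255),1)
cv2.imwrite('pics/c1.png',np.hstack([a,b]))
```

```text
(no output)
```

View pics/c1.png

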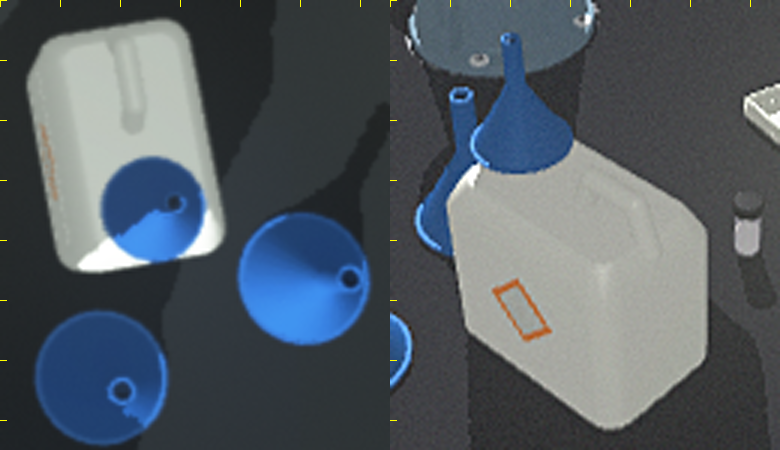

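Run:
```python
from h import *
import pickle
t=pickle.load(open('top.pkl','rb'));s=pickle.load(open('scene.pkl','rb'))
def tri(a,b):
    o1,d1=ray(t,*a);o2,d2=ray(s,*b);A=np.c_[d1,-d2];k=np.linalg.lstsq(A,o2-o1,rcond=None)[0]
    p,q=o1+d1*k[0],o2+d2*k[1];return ((p+q)/2).round(4),np.linalg.norm(p-q).round(4)
P=lambda n,u,v,z:print(n,at(t,u,v,z).round(4))
P('mouth',391,239.7,.196);P('stem',398.3,237.3,.294);print('tri stem',tri((398.3,237.3),(245,158)))
print('big funnels',tri((380.7,300.3),(228.7,177)),at(t,456.3,263,.17))
P('handle far',340+124/3,170+45/3,.209);P('handle near',340+134/3,170+122/3,.209)
P('edgeR',340+190/3,170+40/3,.172);P('edgeR',340+223/3,170+232/3,.172)
for n,u,v in(('tr1',198,170),('tr2',271,175),('tr3',259,285),('tr4',185,279)):P(n,u,v,.022)
P('vialw',313,169,.06);P('vialb',309,226,.06);P('reag',265,108,.148);P('meas',333,112,.165)
```

```text
mouth [ 0.4376 -0.2178  0.196 ]
stem [ 0.4384 -0.2181  0.294 ]
tri stem (array([ 0.4397, -0.2161,  0.2933]), np.float64(0.0048))
big funnels (array([ 0.2932, -0.1986,  0.1476]), np.float64(0.0061)) [ 0.38646973 -0.38119524  0.17      ]
handle far [ 0.5665 -0.1918  0.209 ]
handle near [ 0.5051 -0.2003  0.209 ]
edgeR [ 0.5785 -0.2512  0.172 ]
edgeR [ 0.4217 -0.2786  0.172 ]
tr1 [0.6264 0.2964 0.022 ]
tr2 [0.618  0.0925 0.022 ]
tr3 [0.3142 0.1127 0.022 ]
tr4 [0.3255 0.3132 0.022 ]
vialw [ 0.6308 -0.0252  0.06  ]
vialb [ 0.4751 -0.0189  0.06  ]
reag [0.7685 0.1008 0.148 ]
meas [ 0.7576 -0.0734  0.165 ]
```

The top-view and scene-view estimates of the funnel axis agree to about 2 mm, at (0.439, -0.218). Next I raise the arm and move over the stem.

{"fn": "move_arm", "kwargs": {
  "moves": [
    {"z": -4.5,"gripper": 60},
    {"z": -4.5,"x": -1,"y": -1.5},
    {"x": -2.5,"y": -3.7},
    {"x": -2.5,"y": -3.7},
    {"x": -2.5,"y": -3.7}
  ]
}}

```text
validation failed for argument at $.mo...
```

{"fn": "move_arm", "kwargs": {
  "moves": [
    {"x": -2.7,"y": -4},
    {"x": -2.7,"y": -4},
    {"x": -2.7,"y": -4},
    {"x": -2.7,"y": -4},
    {"x": -2.7,"y": -4}
  ]
}}

```text
validation failed for argument at $.mo...
```

```bash
cat >> h.py <<'E'
def st():
    o=ctrl.get_obs();M=R.from_quat(np.roll(o['eef_rot'],-1)).as_matrix();return o,np.array(o['eef_pos']),M
def go(*p):
    "cm in tool axes to bring TCP to p"
    o,e,M=st();print('t',o['time_s'],'pos',e.round(4),'tilt',M[:2,2].round(4),'q6',round(o['q'][5],3),'q',np.round(o['q'],2),'F',np.round(o['wrist_force'],1),'op',round(o['opening'],3))
    print('cm',(M.T@(np.array(p)-e)*100).round(2))
def wproj(c,e,M,p):
    T=np.array(c['tool_from_camera']);q=T[:3,:3].T@(M.T@(np.array(p)-e)-T[:3,3]);return c['cx']+c['fx']*q[0]/-q[2], c['cy']-c['fy']*q[1]/-q[2]
E
python3 - <<'E'
from h import *
go(.4388,-.2178,.428)
o,e,M=st();c=snap('wrist','w1.png');print(wproj(c,e,M,(.4388,-.2178,.294)),wproj(c,e,M,(.4388,-.2178,.192)))
E
```

```text
t 0.1 pos [ 0.1433 -0.5566  0.4039] tilt [-0.0001  0.0016] q6 -0.206 q [-1.53  0.18  1.61 -0.    1.35 -0.21] F [-0.4 -0.2 -1.1] op 1.0
cm [-25.45 -37.06  -2.36]
(np.float64(16920.703032338508), np.float64(20570.942252167744)) (np.float64(-535.0484843876527), np.float64(-933.2503973149718))
```

View pics/w1.png

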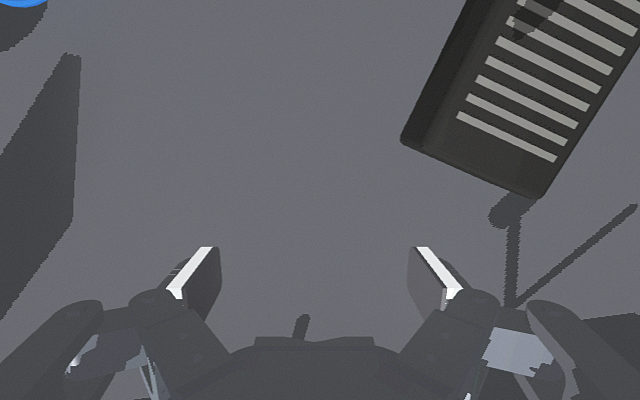

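The wrist view shows only the open fingers over the bench, because both moves were refused and the arm didn't move. I'll give all the fields this time.

{"fn": "move_arm", "kwargs": {
  "moves": [
    {"gripper": 60,"x": 0,"y": 0,"z": -4.5,"roll": 0},
    {"gripper": 60,"x": -1,"y": -1.5,"z": -4.5,"roll": 0},
    {"gripper": 60,"x": -2.5,"y": -3.7,"z": 0,"roll": 0},
    {"gripper": 60,"x": -2.5,"y": -3.7,"z": 0,"roll": 0},
    {"gripper": 60,"x": -2.5,"y": -3.7,"z": 0,"roll": 0}
  ]
}}

```text
time_s: 0.78
eef_pos: [0.2448, -0.442, 0.4945]
eef_rot: [-0.0, 0.79, -0.613, -0.0]
wrist_force: [-0.1, -1.2, 0.1]
opening: 0.602
```

{"fn": "move_arm", "kwargs": {
  "moves": [
    {"gripper": 60,"x": -3.1,"y": -4.5,"z": 0,"roll": 0},
    {"gripper": 60,"x": -3.1,"y": -4.5,"z": 0,"roll": 0},
    {"gripper": 60,"x": -3.1,"y": -4.5,"z": 0,"roll": 0},
    {"gripper": 60,"x": -3.1,"y": -4.5,"z": 0,"roll": 0},
    {"gripper": 60,"x": -3.1,"y": -4.5,"z": 0,"roll": 0}
  ]
}}

```text
time_s: 1.4
eef_pos: [0.4242, -0.2354, 0.4946]
eef_rot: [0.0, 0.79, -0.613, 0.0]
wrist_force: [0.4, -0.6, -0.9]
opening: 0.597
```

{"fn": "move_arm", "kwargs": {
  "moves": [
    {"gripper": 60,"x": -1.4,"y": -2,"z": 0,"roll": 0},
    {"gripper": 60,"x": 0,"y": 0,"z": 0,"roll": 0}
  ]
}}

```text
time_s: 1.65
eef_pos: [0.44, -0.2171, 0.4944]
eef_rot: [-0.0, 0.791, -0.611, -0.0]
wrist_force: [-0.5, -0.3, 0.2]
opening: 0.597
```

Run:
```python
from h import *
go(.4388,-.2178,.428)
o,e,M=st();c=snap('wrist','w2.png');print(wproj(c,e,M,(.4388,-.2178,.294)),wproj(c,e,M,(.4388,-.2178,.192)))
```

```text
t 1.65 pos [ 0.44   -0.2171  0.4944] tilt [-0.0004  0.0004] q6 0.615 q [-0.7  -0.08  1.7   0.    1.52  0.61] F [-0.5 -0.3  0.2] op 0.597
cm [0.04 0.13 6.64]
(np.float64(313.81196923761445), np.float64(236.61008626885112)) (np.float64(313.86611846582025), np.float64(192.97665211740227))
```

View pics/w2.png

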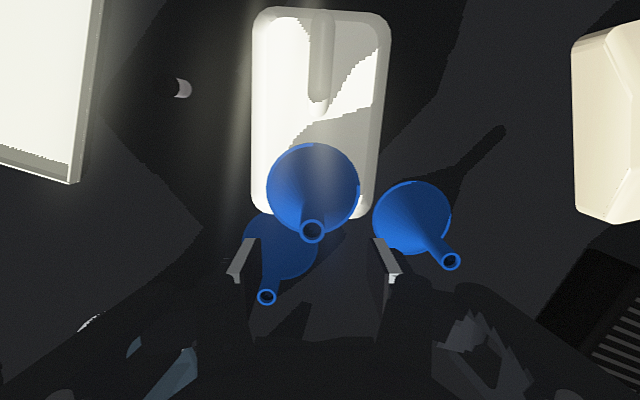

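The wrist view shows the stem top at (312,231), against a predicted (314,237), so it is centred between the pads to within a few mm. Going down and gripping.

{"fn": "move_arm", "kwargs": {
  "moves": [
    {"gripper": 60,"x": 0,"y": -0.1,"z": 3.3,"roll": 0},
    {"gripper": 60,"x": 0,"y": 0,"z": 3.3,"roll": 0},
    {"gripper": 0,"x": 0,"y": 0,"z": 0,"roll": 0},
    {"gripper": 0,"x": 0,"y": 0,"z": 0,"roll": 0},
    {"gripper": 0,"x": 0,"y": 0,"z": 0,"roll": 0}
  ]
}}

```text
time_s: 2.33
eef_pos: [0.4403, -0.2185, 0.4304]
eef_rot: [-0.0, 0.79, -0.613, 0.001]
wrist_force: [-2.0, 1.5, 3.8]
opening: 0.156
```

{"fn": "move_arm", "kwargs": {
  "moves": [
    {"gripper": 0,"x": 0,"y": 0,"z": 0,"roll": 0},
    {"gripper": 0,"x": 0,"y": 0,"z": 0,"roll": 0},
    {"gripper": 0,"x": 0,"y": 0,"z": 0,"roll": 0}
  ]
}}

```text
time_s: 2.7
eef_pos: [0.4404, -0.2182, 0.4301]
eef_rot: [0.0, 0.79, -0.613, 0.001]
wrist_force: [-1.6, 2.2, 6.2]
opening: 0.16
```

{"fn": "move_arm", "kwargs": {
  "moves": [
    {"gripper": 0,"x": 0,"y": 0,"z": -1,"roll": 0},
    {"gripper": 0,"x": 0,"y": 0,"z": -2,"roll": 0},
    {"gripper": 0,"x": 0,"y": 0,"z": -3,"roll": 0},
    {"gripper": 0,"x": -1,"y": 0,"z": -3,"roll": 0},
    {"gripper": 0,"x": -3.5,"y": -0.5,"z": 0,"roll": 0}
  ]
}}

```text
time_s: 3.32
eef_pos: [0.4342, -0.1742, 0.5222]
eef_rot: [0.0, 0.79, -0.614, 0.003]
wrist_force: [1.0, 0.8, -0.5]
opening: 0.157
```

{"fn": "move_arm", "kwargs": {
  "moves": [
    {"gripper": 0,"x": -4.5,"y": -0.7,"z": 0,"roll": 0},
    {"gripper": 0,"x": -4.5,"y": -0.7,"z": 0,"roll": 0},
    {"gripper": 0,"x": -4.5,"y": -0.7,"z": 0,"roll": 0},
    {"gripper": 0,"x": -4.5,"y": -0.7,"z": 0,"roll": 0},
    {"gripper": 0,"x": -4.5,"y": -0.7,"z": 0,"roll": 0}
  ]
}}

```text
time_s: 3.95
eef_pos: [0.4114, 0.0545, 0.5197]
eef_rot: [-0.001, 0.79, -0.613, 0.001]
wrist_force: [0.7, -0.7, -0.4]
opening: 0.159
```

{"fn": "move_arm", "kwargs": {
  "moves": [
    {"gripper": 0,"x": -4.5,"y": -0.8,"z": 0,"roll": 0},
    {"gripper": 0,"x": -4.5,"y": -0.8,"z": 0,"roll": 0},
    {"gripper": 0,"x": -3.5,"y": -0.8,"z": 0,"roll": 0},
    {"gripper": 0,"x": -2,"y": 0,"z": 0,"roll": 0},
    {"gripper": 0,"x": 0,"y": 0,"z": 0,"roll": 0}
  ]
}}

```text
time_s: 4.58
eef_pos: [0.3986, 0.2007, 0.5194]
eef_rot: [-0.0, 0.791, -0.612, 0.001]
wrist_force: [-0.4, -0.2, 0.3]
opening: 0.158
```

Run:
```python
from h import *
go(.40,.20,.242)
c=snap('scene','s2.png');t=snap('top','t2.png')
a=cv2.resize(t['img'][150:310,160:440],(560,320));b=c['img'][100:300,200:480]
b=cv2.resize(b,(392,280));a=cv2.resize(a,(400,228));m=np.zeros((280,800,3),np.uint8);m[:228,:400]=a;m[:,404:796]=b;cv2.imwrite('pics/c2.png',m[:,:,::-1])
```

```text
t 4.575 pos [0.3986 0.2007 0.5194] tilt [0.0014 0.0001] q6 1.516 q [ 0.2  -0.2   1.75 -0.    1.58  1.52] F [-0.4 -0.2  0.3] op 0.158
cm [ 0.09 -0.08 27.74]
```

View pics/c2.png

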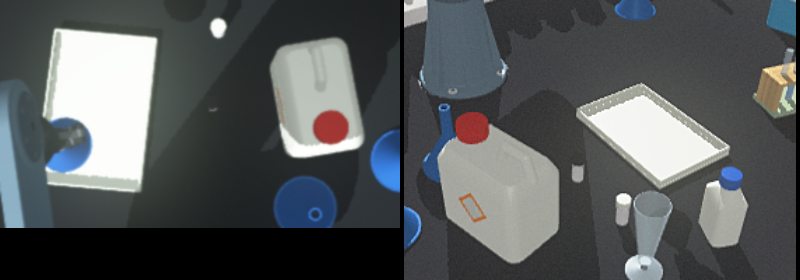

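The views show the funnel held over the tray's near end. The red cap is exposed on the can and the bystanders haven't moved. I'll lower the funnel and locate the cap by colour.

{"fn": "move_arm", "kwargs": {
  "moves": [
    {"gripper": 0,"x": 0,"y": 0,"z": 5,"roll": 0},
    {"gripper": 0,"x": 0,"y": 0,"z": 6,"roll": 0},
    {"gripper": 0,"x": 0,"y": 0,"z": 6,"roll": 0},
    {"gripper": 0,"x": 0,"y": 0,"z": 5,"roll": 0},
    {"gripper": 0,"x": 0,"y": 0,"z": 3,"roll": 0}
  ]
}}

```text
time_s: 5.3
eef_pos: [0.3984, 0.1984, 0.2664]
eef_rot: [0.001, 0.79, -0.613, -0.001]
wrist_force: [-0.1, -0.1, 0.3]
opening: 0.158
```

{"fn": "move_arm", "kwargs": {
  "moves": [
    {"gripper": 0,"x": 0,"y": 0,"z": 1.2,"roll": 0},
    {"gripper": 0,"x": 0,"y": 0,"z": 0.5,"roll": 0},
    {"gripper": 0,"x": 0,"y": 0,"z": 0.4,"roll": 0},
    {"gripper": 0,"x": 0,"y": 0,"z": 0.2,"roll": 0},
    {"gripper": 0,"x": 0,"y": 0,"z": 0.0,"roll": 0}
  ]
}}

```text
time_s: 5.92
eef_pos: [0.3991, 0.1998, 0.2462]
eef_rot: [-0.0, 0.79, -0.613, 0.0]
wrist_force: [-0.4, -0.3, 0.4]
opening: 0.16
```

Run:
```python
from h import *
go(.40,.20,.242)
import pickle
C={}
for n in('top','scene'):
    im=cv2.imread('pics/'+('t2.png' if n=='top' else 's2.png')).astype(int);b,g,r=im[...,0],im[...,1],im[...,2]
    m=((r>90)&(g<.45*r)&(b<.45*r)).astype(np.uint8)
    k,_,s,c=cv2.connectedComponentsWithStats(m)
    print(n,[(s[i].tolist(),c[i].round(1).tolist()) for i in range(1,k) if s[i][4]>60])
c=snap('scene','s3.png');b=cv2.resize(c['img'][90:250,220:460],(720,480));cv2.imwrite('pics/c3.png',b[:,:,::-1])
```

```text
t 5.925 pos [0.3991 0.1998 0.2462] tilt [0.001  0.0002] q6 1.516 q [ 0.2   0.11  2.05 -0.    0.98  1.52] F [-0.4 -0.3  0.4] op 0.16
cm [ 0.   -0.1   0.42]
top [([380, 228, 23, 23, 417], [391.2, 238.9])]
scene [([553, 96, 13, 11, 103], [559.1, 101.1]), ([237, 180, 24, 23, 448], [248.1, 190.9])]
```

View pics/c3.png

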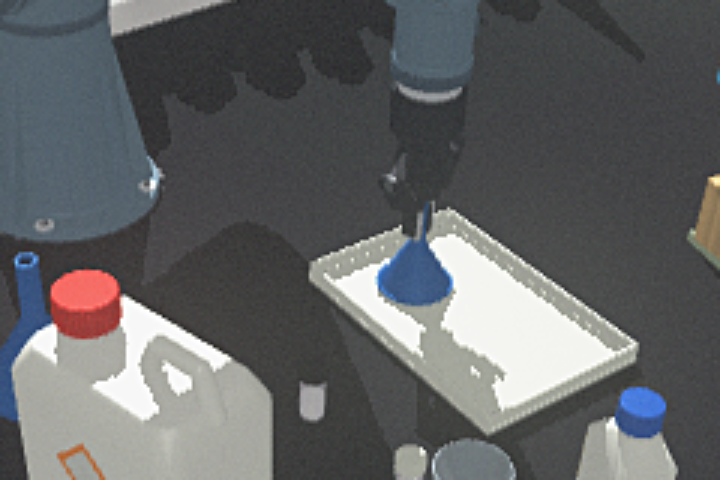

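The funnel is upright just above the tray floor. I'll ease it down until contact is felt.

{"fn": "move_arm", "kwargs": {
  "moves": [
    {"gripper": 0,"x": 0,"y": 0,"z": 0.2,"roll": 0},
    {"gripper": 0,"x": 0,"y": 0,"z": 0.1,"roll": 0},
    {"gripper": 0,"x": 0,"y": 0,"z": 0,"roll": 0}
  ]
}}

```text
time_s: 6.35
eef_pos: [0.399, 0.1998, 0.2431]
eef_rot: [-0.0, 0.79, -0.613, 0.0]
wrist_force: [-1.5, 1.4, 4.5]
opening: 0.16
```

{"fn": "move_arm", "kwargs": {
  "moves": [
    {"gripper": 0,"x": 0,"y": 0,"z": 0.1,"roll": 0},
    {"gripper": 0,"x": 0,"y": 0,"z": 0,"roll": 0},
    {"gripper": 0,"x": 0,"y": 0,"z": 0,"roll": 0}
  ]
}}

```text
time_s: 6.72
eef_pos: [0.3991, 0.2, 0.2429]
eef_rot: [-0.0, 0.79, -0.613, 0.0]
wrist_force: [-4.2, 1.2, 12.1]
opening: 0.157
```

In contact. I'll ease the press slightly, release, and rise.

{"fn": "move_arm", "kwargs": {
  "moves": [
    {"gripper": 0,"x": 0,"y": 0,"z": -0.1,"roll": 0},
    {"gripper": 45,"x": 0,"y": 0,"z": 0,"roll": 0},
    {"gripper": 45,"x": 0,"y": 0,"z": 0,"roll": 0},
    {"gripper": 45,"x": 0,"y": 0,"z": 0,"roll": 0},
    {"gripper": 45,"x": 0,"y": 0,"z": 0,"roll": 0}
  ]
}}

```text
time_s: 7.35
eef_pos: [0.3988, 0.1996, 0.2426]
eef_rot: [0.0, 0.79, -0.613, -0.0]
wrist_force: [0.2, 0.0, -0.3]
opening: 0.45
```

{"fn": "move_arm", "kwargs": {
  "moves": [
    {"gripper": 80,"x": 0,"y": 0,"z": -2,"roll": 0},
    {"gripper": 80,"x": 0,"y": 0,"z": -4,"roll": 0},
    {"gripper": 80,"x": 0,"y": 0,"z": -5,"roll": 0},
    {"gripper": 80,"x": 0,"y": 0,"z": -5,"roll": 0},
    {"gripper": 80,"x": 0,"y": 0,"z": -4,"roll": 0}
  ]
}}

```text
time_s: 7.98
eef_pos: [0.3988, 0.1996, 0.4449]
eef_rot: [-0.001, 0.79, -0.613, 0.001]
wrist_force: [0.4, -0.2, -0.1]
opening: 0.799
```

Run:
```python
from h import *
import pickle
t=pickle.load(open('top.pkl','rb'));s=pickle.load(open('scene.pkl','rb'))
# cap: top view centroid, mostly of the top face
p=at(t,391.2,238.9,.208);print(p)
p=at(t,391.2,238.9,.203);print(p)
for q in ((.438,-.218),(.441,-.218),(.44,-.216)):
  print(q,proj(t,(*q,.208)),proj(s,(*q,.196)))
go(.440,-.2175,.44)
c=snap('scene','s4.png');b=cv2.resize(c['img'][90:250,220:460],(600,400));cv2.imwrite('pics/c4.png',b[:,:,::-1])
```

```text
[ 0.4388889  -0.21637777  0.208     ]
[ 0.43913824 -0.21717371  0.203     ]
(0.438, -0.218) (np.float64(391.88537708822935), np.float64(239.29636876619594)) (np.float64(246.6842652766232), np.float64(191.1185653557179))
(0.441, -0.218) (np.float64(391.89386114354716), np.float64(238.01844820606965)) (np.float64(247.3092108844731), np.float64(191.71267059017867))
(0.44, -0.216) (np.float64(391.0430590725649), np.float64(238.42257551963218)) (np.float64(247.80813031229724), np.float64(191.21560324407764))
t 7.975 pos [0.3988 0.1996 0.4449] tilt [0.0018 0.0003] q6 1.516 q [ 0.2  -0.16  1.87 -0.    1.43  1.52] F [ 0.4 -0.2 -0.1] op 0.799
cm [41.42  6.4   0.49]
```

View pics/c4.png

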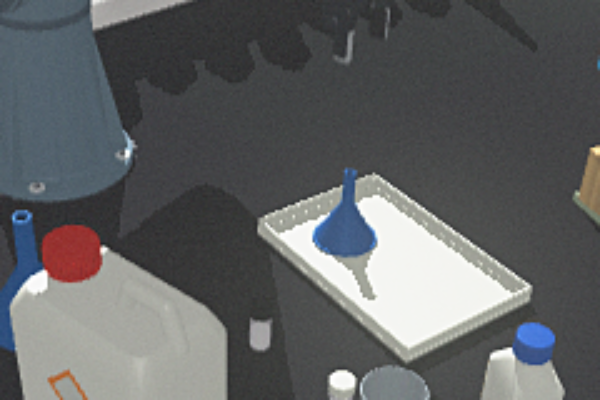

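The funnel stands upright in the tray, released. Next: back over the cap and wind the wrist.

{"fn": "move_arm", "kwargs": {
  "moves": [
    {"gripper": 80,"x": 3,"y": 0.5,"z": 0,"roll": 0},
    {"gripper": 80,"x": 5,"y": 0.8,"z": 0,"roll": 0},
    {"gripper": 80,"x": 5,"y": 0.8,"z": 0,"roll": 0},
    {"gripper": 80,"x": 5,"y": 0.8,"z": 0,"roll": 0},
    {"gripper": 80,"x": 5,"y": 0.8,"z": 0,"roll": 0}
  ]
}}

```text
time_s: 8.65
eef_pos: [0.4201, -0.0339, 0.4426]
eef_rot: [-0.0, 0.79, -0.613, 0.0]
wrist_force: [0.3, 0.4, -0.2]
opening: 0.795
```

{"fn": "move_arm", "kwargs": {
  "moves": [
    {"gripper": 80,"x": 5,"y": 0.8,"z": 0,"roll": 0},
    {"gripper": 80,"x": 5,"y": 0.8,"z": 0,"roll": 0},
    {"gripper": 80,"x": 5,"y": 0.8,"z": 0,"roll": 0},
    {"gripper": 80,"x": 3.4,"y": 0.3,"z": 0,"roll": 0},
    {"gripper": 80,"x": 0,"y": 0,"z": 0,"roll": 10}
  ]
}}

```text
time_s: 9.28
eef_pos: [0.4399, -0.2197, 0.4421]
eef_rot: [0.0, 0.732, -0.682, -0.0]
wrist_force: [-0.2, 0.5, -0.4]
opening: 0.802
```

{"fn": "move_arm", "kwargs": {
  "moves": [
    {"gripper": 80,"x": 0,"y": 0,"z": 0,"roll": 10.5},
    {"gripper": 80,"x": 0,"y": 0,"z": 0,"roll": 10.5},
    {"gripper": 80,"x": 0,"y": 0,"z": 0,"roll": 10.5},
    {"gripper": 80,"x": 0,"y": 0,"z": 0,"roll": 10.5},
    {"gripper": 80,"x": 0,"y": 0,"z": 0,"roll": 10.5}
  ]
}}

```text
time_s: 9.9
eef_pos: [0.44, -0.2172, 0.4423]
eef_rot: [-0.0, -0.355, 0.935, 0.0]
wrist_force: [0.6, 1.4, -0.4]
opening: 0.798
```

{"fn": "move_arm", "kwargs": {
  "moves": [
    {"gripper": 80,"x": 0,"y": 0,"z": 0,"roll": 10.5},
    {"gripper": 80,"x": 0,"y": 0,"z": 0,"roll": 10.5},
    {"gripper": 80,"x": 0,"y": 0,"z": 0,"roll": 10.5},
    {"gripper": 80,"x": 0,"y": 0,"z": 0,"roll": 10.5},
    {"gripper": 80,"x": 0,"y": 0,"z": 0,"roll": 10.5}
  ]
}}

```text
time_s: 10.52
eef_pos: [0.44, -0.2172, 0.4422]
eef_rot: [-0.0, 0.095, 0.995, 0.0]
wrist_force: [0.3, -0.4, 0.2]
opening: 0.797
```

{"fn": "move_arm", "kwargs": {
  "moves": [
    {"gripper": 80,"x": 0,"y": 0,"z": 0,"roll": 10.5},
    {"gripper": 80,"x": 0,"y": 0,"z": 0,"roll": 8},
    {"gripper": 80,"x": 0,"y": 0,"z": 0,"roll": 0},
    {"gripper": 80,"x": 0,"y": 0,"z": 0,"roll": 0}
  ]
}}

```text
time_s: 11.02
eef_pos: [0.44, -0.2173, 0.4425]
eef_rot: [-0.0, 0.25, 0.968, 0.0]
wrist_force: [-0.4, -0.3, 0.2]
opening: 0.8
```

Run:
```python
from h import *
go(.4395,-.2170,.356)
o,e,M=st();c=snap('wrist','w3.png');print(wproj(c,e,M,(.4395,-.217,.211)))
im=c['img'].astype(int);r,g,b=im[...,0],im[...,1],im[...,2];m=((r>70)&(g<.45*r)&(b<.45*r)).astype(np.uint8)
k,_,s,cc=cv2.connectedComponentsWithStats(m);print([(s[i].tolist(),cc[i].round(1).tolist()) for i in range(1,k) if s[i][4]>60])
p=[wproj(c,e,M,(.4395+.028*np.cos(a),-.217+.028*np.sin(a),.211)) for a in np.linspace(0,6.28,40)]
d=c['img'].copy();cv2.polylines(d,[np.int32(p)],True,(0,255,0),1);cv2.imwrite('pics/w3o.png',d[:,:,::-1])
```

```text
t 11.025 pos [ 0.44   -0.2173  0.4425] tilt [-0.0002  0.0001] q6 2.945 q [-0.7  -0.04  1.77 -0.    1.42  2.95] F [-0.4 -0.3  0.2] op 0.8
cm [ 0.05 -0.    8.65]
(np.float64(316.02653848772496), np.float64(215.89959355950793))
[([273, 171, 82, 84, 4354], [311.4, 216.5])]
```

View pics/w3o.png

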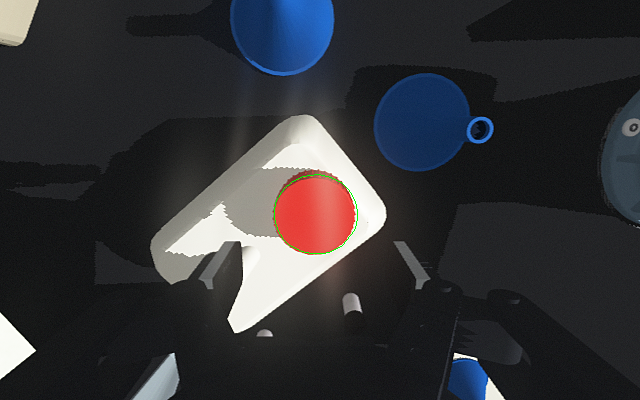

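The cap's outline matches the projected one to within 2 px, about 1 mm. Going down and gripping.

{"fn": "move_arm", "kwargs": {
  "moves": [
    {"gripper": 80,"x": 0,"y": 0,"z": 4,"roll": 0},
    {"gripper": 80,"x": 0,"y": 0,"z": 3,"roll": 0},
    {"gripper": 80,"x": 0,"y": 0,"z": 1.8,"roll": 0},
    {"gripper": 60,"x": 0,"y": 0,"z": 0,"roll": 0},
    {"gripper": 0,"x": 0,"y": 0,"z": 0,"roll": 0}
  ]
}}

```text
time_s: 11.7
eef_pos: [0.4397, -0.217, 0.354]
eef_rot: [-0.001, 0.251, 0.968, 0.0]
wrist_force: [1.3, -0.6, -11.0]
opening: 0.64
```

{"fn": "move_arm", "kwargs": {
  "moves": [
    {"gripper": 0,"x": 0,"y": 0,"z": 0,"roll": 0},
    {"gripper": 0,"x": 0,"y": 0,"z": 0,"roll": 0},
    {"gripper": 0,"x": 0,"y": 0,"z": 0,"roll": 0}
  ]
}}

```text
time_s: 12.08
eef_pos: [0.4397, -0.217, 0.3541]
eef_rot: [-0.001, 0.251, 0.968, 0.0]
wrist_force: [-0.5, -0.1, -16.4]
opening: 0.634
```

Run:
```python
from h import *
go(.4395,-.2170,.354)
```

```text
t 12.075 pos [ 0.4397 -0.217   0.3541] tilt [-0.0013  0.0011] q6 2.948 q [-0.7   0.04  1.87 -0.    1.23  2.95] F [ -0.5  -0.1 -16.4] op 0.634
cm [ 0.02 -0.01  0.01]
```

The tool is being pulled down 16 N. I'll lower it slightly to relieve that, then start turning anticlockwise (negative roll), rising 0.032 cm a row.

{"fn": "move_arm", "kwargs": {
  "moves": [
    {"gripper": 0,"x": 0,"y": 0,"z": 0.15,"roll": 0},
    {"gripper": 0,"x": 0,"y": 0,"z": 0,"roll": -5},
    {"gripper": 0,"x": 0,"y": 0,"z": -0.03,"roll": -10},
    {"gripper": 0,"x": 0,"y": 0,"z": -0.03,"roll": -10},
    {"gripper": 0,"x": 0,"y": 0,"z": -0.03,"roll": -10}
  ]
}}

```text
time_s: 12.7
eef_pos: [0.4407, -0.2175, 0.3551]
eef_rot: [0.002, -0.054, 0.999, -0.001]
wrist_force: [2.7, 0.1, -10.8]
opening: 0.638
```

Run:
```python
from h import *
go(.4395,-.2170,.354)
print(ctrl.get_obs()['torque'])
```

```text
t 12.7 pos [ 0.4407 -0.2175  0.3551] tilt [ 0.0031 -0.0013] q6 2.332 q [-0.7   0.04  1.86  0.    1.23  2.33] F [  2.7   0.1 -10.8] op 0.638
cm [0.11 0.06 0.11]
[-0.00856094 -0.5503111  -0.13882077]
```

{"fn": "move_arm", "kwargs": {
  "moves": [
    {"gripper": 0,"x": 0,"y": 0,"z": -0.02,"roll": -10.5},
    {"gripper": 0,"x": 0,"y": 0,"z": -0.02,"roll": -10.5},
    {"gripper": 0,"x": 0,"y": 0,"z": -0.02,"roll": -10.5},
    {"gripper": 0,"x": 0,"y": 0,"z": -0.03,"roll": -10.5},
    {"gripper": 0,"x": 0,"y": 0,"z": -0.03,"roll": -10.5}
  ]
}}

```text
time_s: 13.32
eef_pos: [0.4413, -0.2173, 0.3566]
eef_rot: [0.002, -0.49, 0.871, -0.002]
wrist_force: [7.0, 2.8, -10.3]
opening: 0.64
```

{"fn": "move_arm", "kwargs": {
  "moves": [
    {"gripper": 0,"x": 0,"y": 0,"z": -0.03,"roll": -10.5},
    {"gripper": 0,"x": 0,"y": 0,"z": -0.03,"roll": -10.5},
    {"gripper": 0,"x": 0,"y": 0,"z": -0.03,"roll": -10.5},
    {"gripper": 0,"x": 0,"y": 0,"z": -0.03,"roll": -10.5},
    {"gripper": 0,"x": 0,"y": 0,"z": -0.03,"roll": -10.5}
  ]
}}

```text
time_s: 13.95
eef_pos: [0.4414, -0.2165, 0.358]
eef_rot: [-0.002, 0.825, -0.565, 0.002]
wrist_force: [5.9, 6.7, -7.3]
opening: 0.635
```

Run:
```python
from h import *
go(.4395,-.2170,.354)
print(ctrl.get_obs()['torque'])
```

```text
t 13.95 pos [ 0.4414 -0.2165  0.358 ] tilt [0.0056 0.0012] q6 0.499 q [-0.7   0.04  1.86  0.    1.24  0.5 ] F [ 5.9  6.7 -7.3] op 0.635
cm [-0.02  0.2   0.4 ]
[ 1.04513965 -1.07441943 -0.16876339]
```

{"fn": "move_arm", "kwargs": {
  "moves": [
    {"gripper": 0,"x": 0,"y": 0,"z": -0.03,"roll": -10.5},
    {"gripper": 0,"x": 0,"y": 0,"z": -0.03,"roll": -10.5},
    {"gripper": 0,"x": 0,"y": 0,"z": -0.03,"roll": -10.5},
    {"gripper": 0,"x": 0,"y": 0,"z": -0.03,"roll": -10.5},
    {"gripper": 0,"x": 0,"y": 0,"z": -0.03,"roll": -10.5}
  ]
}}

```text
time_s: 14.58
eef_pos: [0.4409, -0.216, 0.3594]
eef_rot: [-0.002, 0.99, -0.141, 0.001]
wrist_force: [2.3, 9.5, -4.2]
opening: 0.637
```

{"fn": "move_arm", "kwargs": {
  "moves": [
    {"gripper": 0,"x": 0,"y": 0,"z": -0.03,"roll": -10.5},
    {"gripper": 0,"x": 0,"y": 0,"z": -0.03,"roll": -10.5},
    {"gripper": 0,"x": 0,"y": 0,"z": -0.03,"roll": -10.5},
    {"gripper": 0,"x": 0,"y": 0,"z": -0.03,"roll": -10.5},
    {"gripper": 0,"x": 0,"y": 0,"z": -0.03,"roll": -10.5}
  ]
}}

```text
time_s: 15.2
eef_pos: [0.4403, -0.216, 0.3608]
eef_rot: [-0.001, 0.95, 0.311, 0.001]
wrist_force: [-2.5, 9.3, -0.5]
opening: 0.638
```

Run:
```python
from h import *
go(.4395,-.2170,.354)
print(ctrl.get_obs()['torque'])
```

```text
t 15.2 pos [ 0.4403 -0.216   0.3608] tilt [0.0006 0.003 ] q6 -1.334 q [-0.7   0.04  1.86  0.    1.25 -1.33] F [-2.5  9.3 -0.5] op 0.638
cm [-0.12  0.04  0.68]
[ 1.51743329  0.40803535 -0.07658071]
```

{"fn": "move_arm", "kwargs": {
  "moves": [
    {"gripper": 0,"x": 0,"y": 0,"z": -0.03,"roll": -10.5},
    {"gripper": 0,"x": 0,"y": 0,"z": -0.03,"roll": -10.5},
    {"gripper": 0,"x": 0,"y": 0,"z": -0.03,"roll": -10.5},
    {"gripper": 0,"x": 0,"y": 0,"z": -0.03,"roll": -10.5},
    {"gripper": 0,"x": 0,"y": 0,"z": -0.03,"roll": -10.5}
  ]
}}

```text
time_s: 15.82
eef_pos: [0.4399, -0.2165, 0.3624]
eef_rot: [-0.001, 0.715, 0.7, 0.0]
wrist_force: [-5.6, 6.1, -1.0]
opening: 0.631
```

{"fn": "move_arm", "kwargs": {
  "moves": [
    {"gripper": 0,"x": 0,"y": 0,"z": -0.03,"roll": -10.5},
    {"gripper": 0,"x": 0,"y": 0,"z": -0.03,"roll": -10.5},
    {"gripper": 0,"x": 0,"y": 0,"z": -0.03,"roll": -10.5},
    {"gripper": 0,"x": 0,"y": 0,"z": -0.03,"roll": -10.5},
    {"gripper": 0,"x": 0,"y": 0,"z": 0,"roll": 0}
  ]
}}

```text
time_s: 16.45
eef_pos: [0.4399, -0.2175, 0.364]
eef_rot: [0.0, 0.418, 0.908, -0.001]
wrist_force: [-5.5, 2.0, -1.5]
opening: 0.634
```

{"fn": "move_arm", "kwargs": {
  "moves": [
    {"gripper": 80,"x": 0,"y": 0,"z": 0,"roll": 0},
    {"gripper": 80,"x": 0,"y": 0,"z": 0,"roll": 0},
    {"gripper": 80,"x": 0,"y": 0,"z": 0,"roll": 0}
  ]
}}

```text
time_s: 16.82
eef_pos: [0.4404, -0.2175, 0.3635]
eef_rot: [0.001, 0.419, 0.908, -0.0]
wrist_force: [-0.5, 0.8, 0.3]
opening: 0.802
```

Run:
```python
from h import *
go(.4395,-.2170,.364)
t=snap('top','t5.png');im=t['img'].astype(int);r,g,b=im[...,0],im[...,1],im[...,2];m=((r>70)&(g<.45*r)&(b<.45*r)).astype(np.uint8)
k,_,s,cc=cv2.connectedComponentsWithStats(m);print([(s[i].tolist(),cc[i].round(1).tolist()) for i in range(1,k) if s[i][4]>30])
```

```text
t 16.825 pos [ 0.4404 -0.2175  0.3635] tilt [ 0.002  -0.0015] q6 -2.977 q [-0.7   0.03  1.86  0.    1.25 -2.98] F [-0.5  0.8  0.3] op 0.802
cm [ 0.1  -0.04 -0.05]
[]
```

Unwinding the open wrist about 338° for the second stroke.

{"fn": "move_arm", "kwargs": {
  "moves": [
    {"gripper": 80,"x": 0,"y": 0,"z": 0,"roll": 10.5},
    {"gripper": 80,"x": 0,"y": 0,"z": 0,"roll": 10.5},
    {"gripper": 80,"x": 0,"y": 0,"z": 0,"roll": 10.5},
    {"gripper": 80,"x": 0,"y": 0,"z": 0,"roll": 10.5},
    {"gripper": 80,"x": 0,"y": 0,"z": 0,"roll": 10.5}
  ]
}}

```text
time_s: 17.5
eef_pos: [0.4402, -0.2173, 0.3627]
eef_rot: [0.0, 0.779, 0.626, 0.0]
wrist_force: [0.7, -0.7, 0.5]
opening: 0.802
```

{"fn": "move_arm", "kwargs": {
  "moves": [
    {"gripper": 80,"x": 0,"y": 0,"z": 0,"roll": 10.5},
    {"gripper": 80,"x": 0,"y": 0,"z": 0,"roll": 10.5},
    {"gripper": 80,"x": 0,"y": 0,"z": 0,"roll": 10.5},
    {"gripper": 80,"x": 0,"y": 0,"z": 0,"roll": 10.5},
    {"gripper": 80,"x": 0,"y": 0,"z": 0,"roll": 10.5}
  ]
}}

```text
time_s: 18.12
eef_pos: [0.4402, -0.2173, 0.3627]
eef_rot: [0.0, 0.976, 0.217, 0.0]
wrist_force: [-0.1, -0.1, -0.5]
opening: 0.798
```

{"fn": "move_arm", "kwargs": {
  "moves": [
    {"gripper": 80,"x": 0,"y": 0,"z": 0,"roll": 10.5},
    {"gripper": 80,"x": 0,"y": 0,"z": 0,"roll": 10.5},
    {"gripper": 80,"x": 0,"y": 0,"z": 0,"roll": 10.5},
    {"gripper": 80,"x": 0,"y": 0,"z": 0,"roll": 10.5},
    {"gripper": 80,"x": 0,"y": 0,"z": 0,"roll": 10.5}
  ]
}}

```text
time_s: 18.75
eef_pos: [0.4402, -0.2173, 0.3627]
eef_rot: [0.0, 0.972, -0.237, 0.0]
wrist_force: [-0.3, -1.0, -0.3]
opening: 0.803
```

{"fn": "move_arm", "kwargs": {
  "moves": [
    {"gripper": 80,"x": 0,"y": 0,"z": 0,"roll": 10.5},
    {"gripper": 80,"x": 0,"y": 0,"z": 0,"roll": 10.5},
    {"gripper": 80,"x": 0,"y": 0,"z": 0,"roll": 10.5},
    {"gripper": 80,"x": 0,"y": 0,"z": 0,"roll": 10.5},
    {"gripper": 80,"x": 0,"y": 0,"z": 0,"roll": 10.5}
  ]
}}

```text
time_s: 19.38
eef_pos: [0.4402, -0.2173, 0.3627]
eef_rot: [-0.0, 0.766, -0.642, 0.0]
wrist_force: [0.1, -0.5, -0.3]
opening: 0.803
```

{"fn": "move_arm", "kwargs": {
  "moves": [
    {"gripper": 80,"x": 0,"y": 0,"z": 0,"roll": 10.5},
    {"gripper": 80,"x": 0,"y": 0,"z": 0,"roll": 10.5},
    {"gripper": 80,"x": 0,"y": 0,"z": 0,"roll": 10.5},
    {"gripper": 80,"x": 0,"y": 0,"z": 0,"roll": 10.5},
    {"gripper": 80,"x": 0,"y": 0,"z": 0,"roll": 10.5}
  ]
}}

```text
time_s: 20.0
eef_pos: [0.4402, -0.2173, 0.3627]
eef_rot: [0.0, -0.403, 0.915, -0.0]
wrist_force: [-0.3, -0.8, -0.1]
opening: 0.8
```

{"fn": "move_arm", "kwargs": {
  "moves": [
    {"gripper": 80,"x": 0,"y": 0,"z": 0,"roll": 10.5},
    {"gripper": 80,"x": 0,"y": 0,"z": 0,"roll": 10.5},
    {"gripper": 80,"x": 0,"y": 0,"z": 0,"roll": 10.5},
    {"gripper": 80,"x": 0,"y": 0,"z": 0,"roll": 10.5},
    {"gripper": 80,"x": 0,"y": 0,"z": 0,"roll": 10.5}
  ]
}}

```text
time_s: 20.62
eef_pos: [0.4402, -0.2173, 0.3627]
eef_rot: [0.0, 0.043, 0.999, -0.0]
wrist_force: [0.4, 0.1, -0.5]
opening: 0.803
```

{"fn": "move_arm", "kwargs": {
  "moves": [
    {"gripper": 80,"x": 0,"y": 0,"z": 0,"roll": 10.5},
    {"gripper": 80,"x": 0,"y": 0,"z": 0,"roll": 10.5},
    {"gripper": 80,"x": 0,"y": 0,"z": 0,"roll": 2},
    {"gripper": 80,"x": 0,"y": 0,"z": 0,"roll": 0}
  ]
}}

```text
time_s: 21.12
eef_pos: [0.4401, -0.2173, 0.3626]
eef_rot: [0.0, 0.237, 0.972, -0.0]
wrist_force: [-0.2, -0.9, 0.1]
opening: 0.801
```

Run:
```python
from h import *
go(.4395,-.2170,.364)
c=snap('wrist','w6.png');t=snap('scene','s6.png')
a=cv2.resize(c['img'],(480,300));b=cv2.resize(t['img'][130:280,200:360],(320,300));cv2.imwrite('pics/c6.png',np.hstack([a,b])[:,:,::-1])
```

```text
t 21.125 pos [ 0.4401 -0.2173  0.3626] tilt [ 0.0002 -0.0001] q6 2.919 q [-0.7   0.03  1.86  0.    1.25  2.92] F [-0.2 -0.9  0.1] op 0.801
cm [ 0.06 -0.   -0.14]
```

View pics/c6.png

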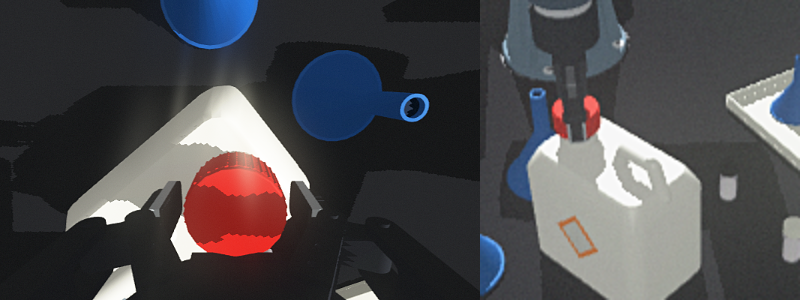

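The wrist view shows the cap centred between the pads. In the scene crop the fingertips are about level with the cap's underside, so I'll regrip 5 mm higher to leave room for setting it down.

{"fn": "move_arm", "kwargs": {
  "moves": [
    {"gripper": 80,"x": 0,"y": 0,"z": -0.5,"roll": 0},
    {"gripper": 50,"x": 0,"y": 0,"z": 0,"roll": 0},
    {"gripper": 0,"x": 0,"y": 0,"z": 0,"roll": 0},
    {"gripper": 0,"x": 0,"y": 0,"z": 0,"roll": 0},
    {"gripper": 0,"x": 0,"y": 0,"z": 0.1,"roll": 0}
  ]
}}

```text
time_s: 21.85
eef_pos: [0.4404, -0.2175, 0.3684]
eef_rot: [0.001, 0.238, 0.971, -0.001]
wrist_force: [-3.2, 3.3, 15.5]
opening: 0.644
```

{"fn": "move_arm", "kwargs": {
  "moves": [
    {"gripper": 0,"x": 0,"y": 0,"z": -0.03,"roll": -10.5},
    {"gripper": 0,"x": 0,"y": 0,"z": -0.03,"roll": -10.5},
    {"gripper": 0,"x": 0,"y": 0,"z": -0.03,"roll": -10.5},
    {"gripper": 0,"x": 0,"y": 0,"z": -0.03,"roll": -10.5},
    {"gripper": 0,"x": 0,"y": 0,"z": -0.03,"roll": -10.5}
  ]
}}

```text
time_s: 22.48
eef_pos: [0.4408, -0.2174, 0.3701]
eef_rot: [0.002, -0.219, 0.976, -0.001]
wrist_force: [-0.7, 2.8, 9.6]
opening: 0.64
```

{"fn": "move_arm", "kwargs": {
  "moves": [
    {"gripper": 0,"x": 0,"y": 0,"z": -0.03,"roll": -10.5},
    {"gripper": 0,"x": 0,"y": 0,"z": -0.03,"roll": -10.5},
    {"gripper": 0,"x": 0,"y": 0,"z": -0.03,"roll": -10.5},
    {"gripper": 0,"x": 0,"y": 0,"z": -0.03,"roll": -10.5},
    {"gripper": 0,"x": 0,"y": 0,"z": -0.03,"roll": -10.5}
  ]
}}

```text
time_s: 23.1
eef_pos: [0.4412, -0.217, 0.3717]
eef_rot: [0.002, -0.628, 0.778, -0.002]
wrist_force: [2.6, 7.0, 10.6]
opening: 0.642
```

{"fn": "move_arm", "kwargs": {
  "moves": [
    {"gripper": 0,"x": 0,"y": 0,"z": -0.03,"roll": -10.5},
    {"gripper": 0,"x": 0,"y": 0,"z": -0.03,"roll": -10.5},
    {"gripper": 0,"x": 0,"y": 0,"z": -0.03,"roll": -10.5},
    {"gripper": 0,"x": 0,"y": 0,"z": -0.03,"roll": -10.5},
    {"gripper": 0,"x": 0,"y": 0,"z": -0.03,"roll": -10.5}
  ]
}}

```text
time_s: 23.72
eef_pos: [0.441, -0.2162, 0.3732]
eef_rot: [-0.002, 0.907, -0.42, 0.001]
wrist_force: [1.2, 10.0, 13.5]
opening: 0.636
```

{"fn": "move_arm", "kwargs": {
  "moves": [
    {"gripper": 0,"x": 0,"y": 0,"z": -0.03,"roll": -10.5},
    {"gripper": 0,"x": 0,"y": 0,"z": -0.03,"roll": -10.5},
    {"gripper": 0,"x": 0,"y": 0,"z": -0.03,"roll": -10.5},
    {"gripper": 0,"x": 0,"y": 0,"z": -0.03,"roll": -10.5},
    {"gripper": 0,"x": 0,"y": 0,"z": -0.03,"roll": -10.5}
  ]
}}

```text
time_s: 24.35
eef_pos: [0.4403, -0.2162, 0.3746]
eef_rot: [-0.001, 1.0, 0.024, 0.001]
wrist_force: [-3.8, 8.5, 14.2]
opening: 0.637
```

Run:
```python
from h import *
go(.4395,-.2170,.364)
print(ctrl.get_obs()['torque'])
```

```text
t 24.35 pos [ 0.4403 -0.2162  0.3746] tilt [0.0011 0.0023] q6 -0.749 q [-0.7   0.02  1.85  0.    1.28 -0.75] F [-3.8  8.5 14.2] op 0.637
cm [-0.09  0.08  1.06]
[ 1.50859716  0.62836583 -0.31127143]
```

{"fn": "move_arm", "kwargs": {
  "moves": [
    {"gripper": 0,"x": 0,"y": 0,"z": -0.06,"roll": -10.5},
    {"gripper": 0,"x": 0,"y": 0,"z": -0.06,"roll": -10.5},
    {"gripper": 0,"x": 0,"y": 0,"z": -0.06,"roll": -10.5},
    {"gripper": 0,"x": 0,"y": 0,"z": -0.06,"roll": -10.5},
    {"gripper": 0,"x": 0,"y": 0,"z": -0.04,"roll": -10.5}
  ]
}}

```text
time_s: 24.98
eef_pos: [0.4402, -0.2164, 0.3764]
eef_rot: [-0.001, 0.886, 0.464, 0.001]
wrist_force: [-3.2, 5.9, 8.4]
opening: 0.641
```

{"fn": "move_arm", "kwargs": {
  "moves": [
    {"gripper": 0,"x": 0,"y": 0,"z": -0.04,"roll": -10.5},
    {"gripper": 0,"x": 0,"y": 0,"z": -0.04,"roll": -10.5},
    {"gripper": 0,"x": 0,"y": 0,"z": -0.04,"roll": -10.5},
    {"gripper": 0,"x": 0,"y": 0,"z": -0.04,"roll": -10.5},
    {"gripper": 0,"x": 0,"y": 0,"z": -0.04,"roll": -10.5}
  ]
}}

```text
time_s: 25.6
eef_pos: [0.4401, -0.2167, 0.378]
eef_rot: [-0.0, 0.589, 0.808, 0.001]
wrist_force: [-1.9, 4.4, 5.1]
opening: 0.64
```

{"fn": "move_arm", "kwargs": {
  "moves": [
    {"gripper": 0,"x": 0,"y": 0,"z": -0.04,"roll": -10.5},
    {"gripper": 0,"x": 0,"y": 0,"z": -0.04,"roll": -10.5},
    {"gripper": 0,"x": 0,"y": 0,"z": -0.05,"roll": 0},
    {"gripper": 0,"x": 0,"y": 0,"z": 0,"roll": 0}
  ]
}}

```text
time_s: 26.1
eef_pos: [0.44, -0.2174, 0.3789]
eef_rot: [0.0, 0.437, 0.9, -0.0]
wrist_force: [-0.8, -1.4, 2.8]
opening: 0.643
```

Run:
```python
from h import *
go(.4395,-.2170,.364)
print(ctrl.get_obs()['torque'])
```

```text
t 26.1 pos [ 0.44   -0.2174  0.3789] tilt [ 0.0003 -0.0007] q6 -2.939 q [-0.7   0.02  1.84 -0.    1.28 -2.94] F [-0.8 -1.4  2.8] op 0.643
cm [ 0.07 -0.01  1.49]
[-0.10595871  0.18868593  0.05356549]
```

That's about 1.87 turns in total. I'll lift gently and check the pull.

{"fn": "move_arm", "kwargs": {
  "moves": [
    {"gripper": 0,"x": 0,"y": 0,"z": -0.2,"roll": 0},
    {"gripper": 0,"x": 0,"y": 0,"z": -0.2,"roll": 0},
    {"gripper": 0,"x": 0,"y": 0,"z": 0,"roll": 0}
  ]
}}

```text
time_s: 26.48
eef_pos: [0.4401, -0.2172, 0.3827]
eef_rot: [0.0, 0.435, 0.9, 0.0]
wrist_force: [-0.1, 0.1, -0.8]
opening: 0.638
```

No pull, so the threads have let go. Lifting clear and carrying the cap to the tray.

{"fn": "move_arm", "kwargs": {
  "moves": [
    {"gripper": 0,"x": 0,"y": 0,"z": -1,"roll": 0},
    {"gripper": 0,"x": 0,"y": 0,"z": -2,"roll": 0},
    {"gripper": 0,"x": 0,"y": 0,"z": -3,"roll": 0},
    {"gripper": 0,"x": 0,"y": 0,"z": -1,"roll": 0},
    {"gripper": 0,"x": 1.6,"y": 2.1,"z": 0,"roll": 0}
  ]
}}

```text
time_s: 27.1
eef_pos: [0.4465, -0.1925, 0.4536]
eef_rot: [0.001, 0.436, 0.9, -0.0]
wrist_force: [0.2, 0.3, -1.3]
opening: 0.638
```

{"fn": "move_arm", "kwargs": {
  "moves": [
    {"gripper": 0,"x": 3,"y": 4,"z": 0,"roll": 0},
    {"gripper": 0,"x": 3,"y": 4,"z": 0,"roll": 0},
    {"gripper": 0,"x": 3,"y": 4,"z": 0,"roll": 0},
    {"gripper": 0,"x": 3,"y": 4,"z": 0,"roll": 0},
    {"gripper": 0,"x": 3,"y": 4,"z": 0,"roll": 0}
  ]
}}

```text
time_s: 27.72
eef_pos: [0.51, 0.0518, 0.4522]
eef_rot: [-0.0, 0.435, 0.9, -0.0]
wrist_force: [-0.3, -0.1, -0.4]
opening: 0.639
```

{"fn": "move_arm", "kwargs": {
  "moves": [
    {"gripper": 0,"x": 3,"y": 4,"z": 0,"roll": 0},
    {"gripper": 0,"x": 3,"y": 4,"z": 0,"roll": 0},
    {"gripper": 0,"x": 2.5,"y": 3,"z": 0,"roll": 0},
    {"gripper": 0,"x": 1,"y": 1,"z": 0,"roll": 0},
    {"gripper": 0,"x": 0,"y": 0,"z": 0,"roll": 0}
  ]
}}

```text
time_s: 28.35
eef_pos: [0.5448, 0.1995, 0.452]
eef_rot: [-0.0, 0.434, 0.901, -0.0]
wrist_force: [-0.4, -0.2, -0.2]
opening: 0.639
```

Run:
```python
from h import *
go(.545,.200,.184)
t=snap('scene','s7.png');b=cv2.resize(t['img'][90:290,200:460],(650,500));cv2.imwrite('pics/c7.png',b[:,:,::-1])
```

```text
t 28.35 pos [0.5448 0.1995 0.452 ] tilt [-0.001  -0.0005] q6 -2.096 q [ 0.15  0.16  1.54 -0.    1.45 -2.1 ] F [-0.4 -0.2 -0.2] op 0.639
cm [1.00e-02 8.00e-02 2.68e+01]
```

View pics/c7.png

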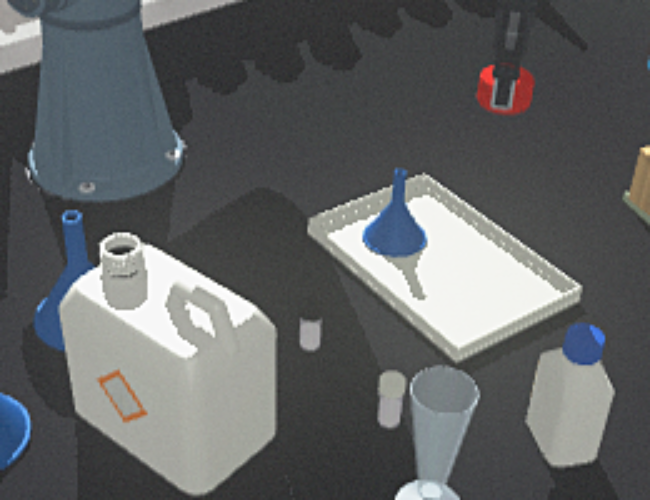

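The scene view shows the cap held level over the tray, the neck bare, and everything else standing. Lowering.

{"fn": "move_arm", "kwargs": {
  "moves": [
    {"gripper": 0,"x": 0,"y": 0,"z": 4,"roll": 0},
    {"gripper": 0,"x": 0,"y": 0,"z": 6,"roll": 0},
    {"gripper": 0,"x": 0,"y": 0,"z": 6,"roll": 0},
    {"gripper": 0,"x": 0,"y": 0,"z": 5,"roll": 0},
    {"gripper": 0,"x": 0,"y": 0,"z": 3,"roll": 0}
  ]
}}

```text
time_s: 29.02
eef_pos: [0.5439, 0.1972, 0.2098]
eef_rot: [-0.001, 0.436, 0.9, -0.001]
wrist_force: [-0.5, 0.4, 1.1]
opening: 0.641
```

{"fn": "move_arm", "kwargs": {
  "moves": [
    {"gripper": 0,"x": 0,"y": 0,"z": 1.2,"roll": 0},
    {"gripper": 0,"x": 0,"y": 0,"z": 0.8,"roll": 0},
    {"gripper": 0,"x": 0,"y": 0,"z": 0.3,"roll": 0},
    {"gripper": 0,"x": 0,"y": 0,"z": 0.2,"roll": 0},
    {"gripper": 0,"x": 0,"y": 0,"z": 0,"roll": 0}
  ]
}}

```text
time_s: 29.65
eef_pos: [0.5452, 0.1993, 0.1883]
eef_rot: [0.001, 0.435, 0.9, 0.0]
wrist_force: [0.3, -0.2, -0.3]
opening: 0.639
```

{"fn": "move_arm", "kwargs": {
  "moves": [
    {"gripper": 0,"x": 0,"y": 0,"z": 0.1,"roll": 0},
    {"gripper": 0,"x": 0,"y": 0,"z": 0.1,"roll": 0},
    {"gripper": 0,"x": 0,"y": 0,"z": 0,"roll": 0}
  ]
}}

```text
time_s: 30.02
eef_pos: [0.5449, 0.1992, 0.1855]
eef_rot: [-0.0, 0.435, 0.9, -0.0]
wrist_force: [-0.4, 0.6, -0.4]
opening: 0.644
```

{"fn": "move_arm", "kwargs": {
  "moves": [
    {"gripper": 0,"x": 0,"y": 0,"z": 0.1,"roll": 0},
    {"gripper": 0,"x": 0,"y": 0,"z": 0.1,"roll": 0},
    {"gripper": 0,"x": 0,"y": 0,"z": 0,"roll": 0}
  ]
}}

```text
time_s: 30.4
eef_pos: [0.5449, 0.1991, 0.1834]
eef_rot: [-0.0, 0.435, 0.9, -0.0]
wrist_force: [0.3, -0.1, -1.2]
opening: 0.642
```

{"fn": "move_arm", "kwargs": {
  "moves": [
    {"gripper": 0,"x": 0,"y": 0,"z": 0.1,"roll": 0},
    {"gripper": 0,"x": 0,"y": 0,"z": 0,"roll": 0}
  ]
}}

```text
time_s: 30.65
eef_pos: [0.5449, 0.1992, 0.1826]
eef_rot: [-0.0, 0.435, 0.9, -0.0]
wrist_force: [0.6, 0.0, -0.1]
opening: 0.64
```

{"fn": "move_arm", "kwargs": {
  "moves": [
    {"gripper": 0,"x": 0,"y": 0,"z": 0.1,"roll": 0},
    {"gripper": 0,"x": 0,"y": 0,"z": 0,"roll": 0}
  ]
}}

```text
time_s: 30.9
eef_pos: [0.545, 0.1992, 0.1824]
eef_rot: [0.0, 0.435, 0.9, -0.0]
wrist_force: [-2.8, -0.8, 7.0]
opening: 0.639
```

{"fn": "move_arm", "kwargs": {
  "moves": [
    {"gripper": 0,"x": 0,"y": 0,"z": 0.1,"roll": 0},
    {"gripper": 0,"x": 0,"y": 0,"z": 0,"roll": 0}
  ]
}}

```text
time_s: 31.15
eef_pos: [0.545, 0.1992, 0.1822]
eef_rot: [-0.0, 0.435, 0.9, -0.0]
wrist_force: [-7.1, -2.0, 14.2]
opening: 0.64
```

Contact. I'll ease off, release and rise.

{"fn": "move_arm", "kwargs": {
  "moves": [
    {"gripper": 0,"x": 0,"y": 0,"z": -0.15,"roll": 0},
    {"gripper": 85,"x": 0,"y": 0,"z": 0,"roll": 0},
    {"gripper": 85,"x": 0,"y": 0,"z": 0,"roll": 0},
    {"gripper": 85,"x": 0,"y": 0,"z": 0,"roll": 0},
    {"gripper": 85,"x": 0,"y": 0,"z": 0,"roll": 0}
  ]
}}

```text
time_s: 31.78
eef_pos: [0.5449, 0.1991, 0.1819]
eef_rot: [-0.0, 0.435, 0.9, -0.0]
wrist_force: [-0.5, -0.4, 0.0]
opening: 0.854
```

{"fn": "move_arm", "kwargs": {
  "moves": [
    {"gripper": 85,"x": 0,"y": 0,"z": -2,"roll": 0},
    {"gripper": 85,"x": 0,"y": 0,"z": -4,"roll": 0},
    {"gripper": 85,"x": 0,"y": 0,"z": -6,"roll": 0},
    {"gripper": 85,"x": 0,"y": 0,"z": -6,"roll": 0},
    {"gripper": 85,"x": 0,"y": 0,"z": 0,"roll": 0}
  ]
}}

```text
time_s: 32.4
eef_pos: [0.5467, 0.1996, 0.3702]
eef_rot: [0.006, 0.435, 0.9, 0.004]
wrist_force: [0.2, 0.5, 0.0]
opening: 0.849
```

Run:
```python
from h import *
go(.545,.200,.184)
t=snap('scene','s8.png');b=cv2.resize(t['img'][90:290,200:460],(650,500));cv2.imwrite('pics/c8.png',b[:,:,::-1])
```

```text
t 32.4 pos [0.5467 0.1996 0.3702] tilt [0.0133 0.002 ] q6 -2.095 q [ 0.15  0.22  1.63  0.    1.28 -2.1 ] F [0.2 0.5 0. ] op 0.849
cm [ 0.26 -0.32 18.62]
```

View pics/c8.png

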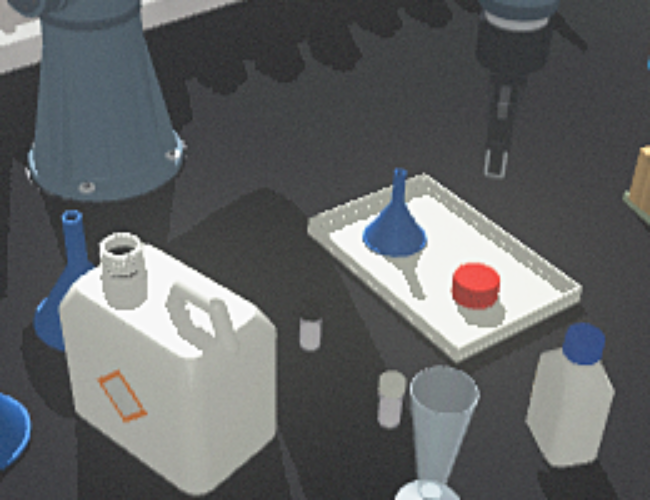

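The funnel stands mouth down and the cap lies flat in the tray. The can, bottle, glass and vials are in place, and the gripper is clear. Handing in.

```bash
python3 -c "
from bench import ctrl
print(ctrl.hand_in())"
```

```text
the job is handed in; nothing more can be done
None
```

The job is done and handed in at about 32 s; `hand_in` reports no verdict.

- **Funnel:** I gripped it by the stem, lifted it off, and set it mouth down in the tray at about (0.40, 0.20) m. I lowered it until contact was felt before letting go.
- **Cap:** I unscrewed it in two strokes with one regrip, about 1.87 turns in total. The test lift then showed no thread pull (under 1 N). I set it flat beside the funnel at about (0.545, 0.20) m, again only letting go after contact.
- **Last checks:** the final scene picture, checked by eye only, shows:
  - the funnel upright and the cap flat in the tray, both released;
  - the can upright with a bare neck;
  - the bottle, measuring glass and vials standing as before.

  The gripper was raised clear and the wrist force was about zero.
- **What went wrong or disagreed:**
  - The first two move calls were refused because rows need every field; the arm did not move.
  - While turning the cap, side forces of up to about 10 N appeared, probably from a grip about 1 mm off centre. Vertical forces reached about 16 N. Neither visibly moved the can.

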